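# Lock the battery screw of the kitchen scale

### The job

The kitchen scale lies face down with its battery screw still unlocked. Take the orange flat-blade screwdriver out of the rack, set its blade in the screw's slot, push the screw in against its spring and, keeping it pushed in, turn it clockwise until it stops at the red marks. Then stand the screwdriver upright back in the rack hole it came from; leave the green screwdriver and the mug and milk pot alone.

Things in the scene. Friction and masses are not known exactly. Their poses are not given: they have to be found in the camera images.
- screw_slot (a point): Centre of the slot's floor in the white battery screw (upright axis) of the fixed grey kitchen scale, 130 x 160 mm, 34 mm high, lying face down. Head 40 mm wide, sunk in a 44 mm well; its rim is 9 mm above this point and 3 mm above the scale. Slot runs along this point's x through the centre: 32 mm long, 7 mm wide at the floor, 12 mm at the top. The point moves with the screw.
- screw_turn (a joint): Turn of the screw, rad, growing clockwise seen from above: 0 = slot along the two white marks on the scale (unlocked), 1.31 = hard stop, along the two red marks (locked). Starts at 0 to 0.15. Stiff (0.06 N m), stays where left, does not sink as it turns. The blade has about 10 degrees of play each way in the slot, so the driver must turn that much farther than the screw.
- screw_push (a joint): How far the screw is pushed in, m: 0 = out, 0.007 = bottomed. A spring pushes it out: 3 N at the start, 7.5 N at 5 mm, 9.5 N at 7 mm. Hold it pushed in by 2 to 6 mm all the while it turns; it springs back out when let go.
- flat_driver_grip (a point): Centre of the orange handle, 28 x 28 mm square with flats along this point's x and y, 60 mm tall, of the flat-blade screwdriver (0.12 kg). It stands upright in one of two 34 mm holes, 100 mm apart, in a fixed wooden rack 85 mm high. Its round black guard, 50 mm wide, rests on the rack, guard underside 36 mm below this point; the blade hangs free below. z points up.
- flat_driver_tip (a point): Middle of the end of that screwdriver's blade, 106 mm below the centre of its handle, on its axis. The blade is 22 mm wide along this point's x and 3 mm thick along y.
- cross_driver_grip (a point): Centre of the handle of the other screwdriver: green handle, cross-shaped bit, else the same shape and size, standing in the other hole, its top 151 mm above the worktop. Leave it there.
- mug_floral: White mug with flowers, upside down, 118 mm tall, 69 mm wide: a bystander. Origin at its underside.
- creamer_a: Small white milk portion pot, 39 mm wide, 21 mm tall: a bystander. Origin at its underside.
Mind the look-alikes: they are no part of the job. What is shaped like the part that bears flat_driver_grip but purple is not meant.

How it is judged:
By the outcome, as a careful person would: the job done as asked, in the order asked, and still so for the second after the job is handed in, with the robot touching nothing.
It also fails if it takes over 48 s, if anything falls off the work surface, if the arm or the gripper's body presses on something with over 40 N, if the wrist force passes 120 N, or if a joint passes its speed limit or range.

### The arm

A 6-joint arm with a two-finger parallel gripper is mounted at the origin on a cart in front of the work surface, level with it; the furniture and walls round the work are solid. World frame = base frame: x ahead of the robot, y to its left, z up, the work surface at z = 0. Lengths are in mm, angles in rad, forces in N, time in s.
With the tool pointing down it reaches from about 300 to 775 mm from the base axis. Payload 14.6 kg.
Tool frame: the origin (TCP) lies midway between the tips of the shut fingers; the grasp point (between the pads) lies grasp_offset behind it (grasp_offset is the distance from the TCP to the grasp point, in mm); z points along the fingers, y is the line along which they close (so a half turn about z gives the same grasp; the last joint's range is limited). The gripper opens to 94 mm and grips with 3 to 60 N. Pads are 16 mm wide; open, the fingers measure 119 mm over their backs; the gripper's body (75 mm by 177 mm) begins 78 mm behind the grasp point.
Start: joints at [1.263, 0.3, 1.521, -0, 1.321, -0.067], TCP at [131.162, 534.122, 205.446] pointing down, gripper open.
Joint ranges: [-3.03, 3.03], [-0.79, 2.21], [0.23, 2.52], [-1.04, 4.18], [0, 3.07], [-2.55, 2.55]. Speed limits (rad/s): [2.22, 2.22, 2.57, 3.14, 3.14, 3.14].

### API

Orientations are given as [roll, pitch, yaw] about the fixed x, y, z axes, in that order (R = Rz(yaw) Ry(pitch) Rx(roll)).
In Python, from cell import * gives the robot as it stands. The module is installed in compiled form; this text tells all that it offers.
- The arm moves only by the shell command python3 -m jog 'ROWS' [FORCE]. ROWS is JSON, a list of rows, each a list of 3 entries, a list of its own where there are three numbers: the finger opening in mm, from 0 to 94, then the shift along the tool's x, y, z in units of 50 mm (1.0 is 50 mm), then the turn about the tool's z in units of 180 degrees (1.0 is 180 degrees). In form: [[fingers, [dx, dy, dz], twist], ...]. A call has 1 to 20 rows; each row shifts and turns the commanded pose from where the row before left it, along the tool's axes as they then stand; what a row does not reach is not made up. A row lasts 1/10 s, in which the tool goes at most 50 mm and 8.59 degrees, less where a joint would pass 70% of its speed; a pose out of reach is approached as far as the arm can. A call with a number of a shift or a turn outside -1 to 1 is refused whole. A call with a gripper value outside its range is refused whole. The fingers move at their own pace and stop on an object; FORCE is the grip in N (left out, the last holds). Time passes only in rows, so rows that do not move let the fingers close. It gives the time, the measured TCP pose, the force, the opening and the grip force at its end, in the units of the state.
- read_state(): the state, without advancing time (a new reading comes with each control period).
- camera(name): name is "side" or "top" or "wrist"; returns the picture (400x640x3 uint8, red, green, blue); there is no depth.
- calibration(name): a dict with "mtx" (3x3 intrinsics, pixels), "cam_to_world" (4x4, takes a point from camera to world coordinates); the wrist camera has in their place "hand_eye" (4x4, takes a point from camera to tool coordinates, whose origin is the TCP and whose axes are the flange's). Camera axes: x right, y down, z forward; pixel columns grow to the right and rows downward; lengths in mm; the calibration is good to about 2 mm. A picture is of the moment at which its call begins: read the wrist's pose just before it. calibration takes no time and is no camera call.
- sign_off(): hands the job in; it is judged then, once.
Trained networks look in the newest picture that a camera, given by its name, has taken for a name from the list of things; names that differ only in an ending like _2 or _b are one class to them, and where a whole thing is asked for, a point or a joint stands for the part that bears it (a point fixed in the world has none). Each returns a list of dicts, best first, with "conf" (0 to 1); they miss things now and then, are a little off and sometimes report something else, mostly with a low value. They report only what shows in the picture. A call takes as long as a camera call. They do not tell look-alikes from the thing itself.
- regions_of(camera, query): "pixels" (400x640 bool, what is visible of it) and "rect" ([centre column, centre row, width, height] in pixels, round what is visible of it).
The state is a dict: "clock": time; "joints": joint angles; "qd": joint speeds; "effort": joint torques, N m; "eef_pos": TCP position; "eef_rot": TCP orientation; "wrist_force": force on the tool from outside, world axes, zero at the start; "moment": the same for the moment, N m; "finger_gap": finger opening in mm; "finger_force": force on a finger pad.
Only numpy, scipy, OpenCV 4.12 (cv2) and the standard library are available. Lean on these libraries where they do the work, as an engineer would, in place of code of your own. Each camera call takes 0.05 s, during which the arm holds its last target. There are 200 camera calls.

## Working session

There is one attempt and no reset: what is moved stays moved. The work goes in short steps, Python scripts to look and compute and a shell command to move; the robot and the scene stay as the last step left them, time stands still between calls to the robot, and variables do not carry over. Pictures are saved under pics/ and viewed, at most 10 in all, crops included, and the job is handed in when it is done.

```bash
mkdir -p pics
python3 - <<'E'
from cell import *
import cv2,numpy as np
s=read_state();print({k:np.round(v,3).tolist() for k,v in s.items()})
for n in("top","side","wrist"):
    c=calibration(n);print(n,{k:np.round(v,3).tolist() for k,v in c.items()})
a=[camera(n) for n in("top","side","wrist")]
for n,i in zip("tsw",a): cv2.imwrite(f"pics/{n}0.png",i[:,:,::-1])
E
```

```text
{'clock': 0.0, 'joints': [1.263, 0.3, 1.522, 0.0, 1.321, -0.067], 'qd': [0.0, 0.0, 0.0, -0.002, -0.0, -0.001], 'effort': [0.0, -53.182, -35.273, 0.071, 0.025, -0.0], 'eef_pos': [131.072, 533.882, 204.872], 'eef_rot': [-3.14, -0.0, 2.901], 'wrist_force': [-0.115, 0.51, 1.103], 'moment': [-0.005, 0.025, -0.008], 'finger_force': 0.0, 'finger_gap': 93.854}
top {'mtx': [[467.17, 0.0, 317.887], [0.0, 467.17, 196.872], [0.0, 0.0, 1.0]], 'cam_to_world': [[-0.027, -0.992, 0.125, 477.788], [-0.999, 0.029, 0.017, 16.586], [-0.021, -0.125, -0.992, 1055.552], [0.0, 0.0, 0.0, 1.0]]}
side {'mtx': [[458.498, 0.0, 318.369], [0.0, 458.498, 196.927], [0.0, 0.0, 1.0]], 'cam_to_world': [[-0.94, -0.159, 0.302, 314.988], [-0.341, 0.475, -0.811, 721.949], [-0.014, -0.865, -0.501, 527.796], [0.0, 0.0, 0.0, 1.0]]}
wrist {'mtx': [[298.765, 0.0, 320.504], [0.0, 298.765, 194.384], [0.0, 0.0, 1.0]], 'hand_eye': [[-0.001, -0.959, -0.284, 83.899], [1.0, -0.001, -0.001, -0.241], [0.0, -0.284, 0.959, -179.194], [0.0, 0.0, 0.0, 1.0]]}
```

View pics/t0.png

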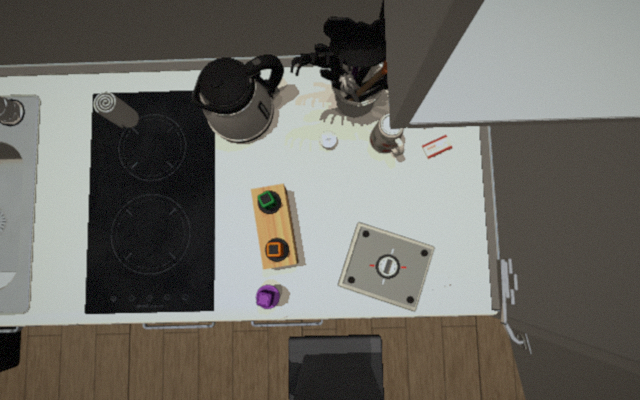

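View pics/s0.png

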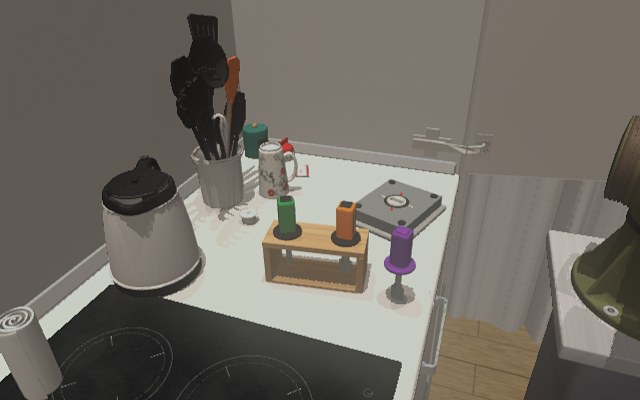

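The top view shows three drivers: green at (269,202) and orange at (276,249), both in the rack, and purple at (268,297), standing on the worktop. Orange is the one meant, going by its colour and its place in the rack. The scale's screw is at about (388,266), and the side view agrees (orange at 346,222).

```bash
cat > h.py <<'E'
from cell import *
import cv2,numpy as np
from scipy.spatial.transform import Rotation as R
def cam(n,s=None):
    c=calibration(n);K=c["mtx"]
    if "hand_eye" in c:
        T=np.eye(4);T[:3,:3]=R.from_euler("xyz",s["eef_rot"]).as_matrix();T[:3,3]=s["eef_pos"];M=T@c["hand_eye"]
    else: M=np.array(c["cam_to_world"])
    return np.array(K),M
def ray(n,uv,s=None):
    K,M=cam(n,s);d=M[:3,:3]@np.linalg.inv(K)@[uv[0],uv[1],1];return M[:3,3],d
def at_z(n,uv,z,s=None):
    o,d=ray(n,uv,s);return o+d*(z-o[2])/d[2]
def proj(n,P,s=None):
    K,M=cam(n,s);p=K@(np.linalg.inv(M)@np.append(P,1))[:3];return p[:2]/p[2]
E
python3 - <<'E'
from h import *
t=camera("top");sd=camera("side")
up=lambda i,x,y,w,h,k:cv2.resize(i[y:y+h,x:x+w],None,fx=k,fy=k,interpolation=cv2.INTER_CUBIC)
a=up(t,250,180,50,120,5);b=up(t,335,215,105,100,5)
im=np.zeros((600,775,3),np.uint8);im[:600,:250]=a;im[:500,250:775]=b
cv2.imwrite("pics/c1.png",im[:,:,::-1])
for n in("top","side"):
  for q in("flat_driver_grip","screw_turn","cross_driver_grip"):
    for r in regions_of(n,q)[:3]: print(n,q,np.round(r["rect"],1),r["conf"],np.round(at_z(n,r["rect"][:2],151 if 'dr' in q else 37),0))
for n,i in(("top",t),("side",sd)):
    hsv=cv2.cvtColor(i,cv2.COLOR_RGB2HSV)
    m=((hsv[...,0]<16)&(hsv[...,0]>6)&(hsv[...,1]>200)).astype(np.uint8)
    k,l,st,ce=cv2.connectedComponentsWithStats(m)
    for j in range(1,k):
        if st[j,4]>25: print(n,st[j],ce[j],at_z(n,ce[j],151))
    if n=="top":
        e=[np.vstack(np.nonzero(l==j)[::-1]).T.astype(np.float32) for j in range(1,k) if st[j,4]>25]
        for q in e: print(cv2.minAreaRect(q))
E
```

```text
top flat_driver_grip [277.4 250.   21.9  24.6] 0.82 [491. 113. 151.]
top flat_driver_grip [265.1 295.7  24.4  24.8] 0.78 [405. 138. 151.]
top screw_turn [387.5 267.2  21.7  21.3] 0.74 [ 450. -112.   37.]
top cross_driver_grip [270.  201.9  23.   22.2] 0.82 [585. 126. 151.]
top cross_driver_grip [387.8 268.1  17.7  18.6] 0.29 [451. -98. 151.]
side flat_driver_grip [398.9 263.9  32.7  71.5] 0.8 [383. 242. 151.]
side flat_driver_grip [345.8 238.6  26.6  70.1] 0.63 [465. 210. 151.]
side screw_turn [394.9 200.1  20.6  13.5] 0.73 [ 453. -111.   37.]
side cross_driver_grip [287.4 229.2  30.9  68.9] 0.73 [553. 215. 151.]
top [267 242  17  15 116] [276.22413793 248.95689655] [493.34836403 115.12725828 151.        ]
((275.0, 249.0), (14.0, 16.0), 90.0)
```

View pics/c1.png

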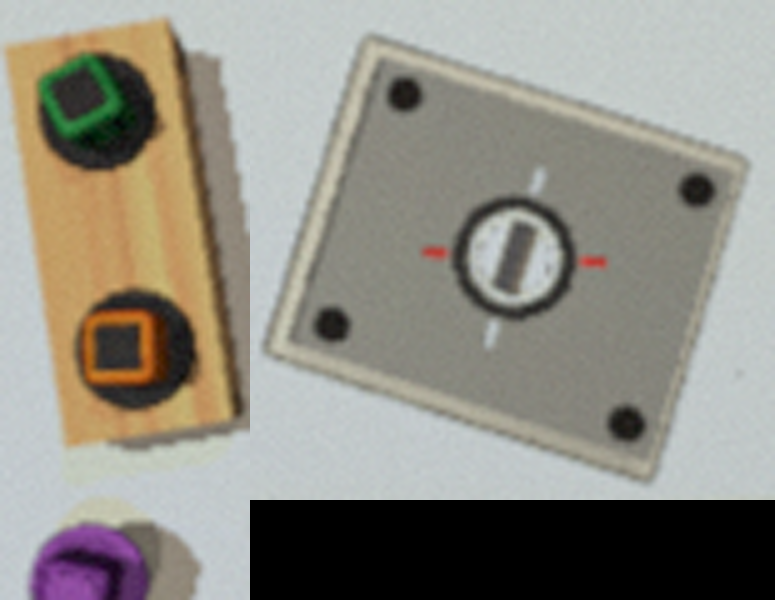

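The crop confirms it: the orange driver is in the rack's near hole with its top centre at about (274,249.4). The slot lies along the white marks, about 15° right of the image's vertical. The red marks are about 76° clockwise from the white ones.

Run:
```python
from h import *
import cell
print("offset",getattr(cell,"grasp_offset",None),[k for k in dir(cell) if not k.startswith("_")])
f=lambda x,y:np.array([x/5+ (250),y/5+180])-.4
g=lambda x,y:np.array([(x-250)/5+335,y/5+215])-.4
o=at_z("top",f(120,347),151);print("orange top",o)
print("guard",at_z("top",f(137,349),88),"green",at_z("top",f(80,95),151),"gguard",at_z("top",f(98,111),88))
def ang(a,b): d=b-a;return np.degrees(np.arctan2(d[1],d[0]))
for c in(((88,312),(84,380)),((155,310),(158,377)),((88,312),(155,310)),((84,382),(158,378))): print(ang(at_z("top",f(*c[0]),151),at_z("top",f(*c[1]),151)))
W=lambda p,z:at_z("top",g(*p),z)
print("white",W((540,180),34),W((491,335),34),ang(W((491,335),34),W((540,180),34)))
print("red",W((435,252),34),W((593,262),34),ang(W((435,252),34),W((593,262),34)))
print("slot",ang(W((507,290),37),W((522,225),37)),"screw",W((515,258),37))
i=camera("side");hsv=cv2.cvtColor(i,cv2.COLOR_RGB2HSV)
r=[r for r in regions_of("side","flat_driver_grip") if abs(r["rect"][0]-346)<10]
m=((hsv[...,0]<18)&(hsv[...,1]>150)).astype(np.uint8);m[:190]=0;m[250:]=0;m[:,:325]=0;m[:,365:]=0
# handle only: upper part of column extents
ys,xs=np.nonzero(m);print(xs.min(),xs.max(),ys.min(),ys.max())
for y in range(200,245,4):
    q=xs[ys==y]; print(y,q.min() if len(q) else 0,q.max() if len(q) else 0,end="; ")
for P in([o[0],o[1],151],[o[0],o[1],121]): print("proj side",proj("side",np.array(P)))
```

```text
offset 18.8 ['Unreachable', 'calibration', 'camera', 'grasp_offset', 'read_state', 'regions_of', 'sign_off']
orange top [493.40241048 120.19795947 151.        ]
guard [493.48063322 120.40166543  88.        ] green [591.78374016 134.42155882 151.        ] gguard [592.76651475 135.17518635  88.        ]
175.86011163894676
-178.37746525991676
-89.86241690598833
-88.462456632243
white [ 485.01738236 -124.54960338   34.        ] [ 419.44940507 -100.47667093   34.        ] -20.16044082073351
red [455.36350608 -77.91277083  34.        ] [ 449.31519641 -145.68475043   34.        ] -95.09985038905072
slot -15.624140495236334 screw [ 451.97465168 -111.86340669   37.        ]
337 355 203 238
200 0 0; 204 339 355; 208 337 353; 212 346 350; 216 338 348; 220 346 349; 224 343 349; 228 342 349; 232 339 349; 236 339 349; 240 0 0; 244 0 0; proj side [345.1142592 204.2616578]
proj side [344.83652172 220.07454249]
```

```bash
python3 -m jog '[[60,[-0.563,-0.395,0],0],[60,[-0.563,-0.395,0],0],[60,[-0.563,-0.395,0],0],[60,[-0.563,-0.395,0],0],[60,[-0.563,-0.395,0],0],[60,[-0.563,-0.395,0],0],[60,[-0.563,-0.395,0],0],[60,[-0.563,-0.395,0],0],[60,[-0.563,-0.395,0],0],[60,[-0.563,-0.395,0],0],[60,[-0.563,-0.395,0],0],[60,[-0.563,-0.395,0],0],[60,[-0.563,-0.395,0],0],[60,[-0.563,-0.395,0],0],[60,[-0.563,-0.395,0],0],[60,[-0.563,-0.395,0],0],[60,[0,0,0],-0.0385],[60,[0,0,0],-0.0385],[60,[0,0,0],0]]' 40
python3 - <<'E'
from h import *
s=read_state();i=camera("wrist")
cv2.imwrite("pics/w1.png",i[:,:,::-1])
print(s["eef_pos"],np.degrees(s["eef_rot"]),s["clock"])
for z in(151,88): print(proj("wrist",np.array([493.4,120.2,z]),s))
for r in regions_of("wrist","flat_driver_grip")[:3]: print(r["rect"],r["conf"])
E
```

```text
clock: 2.55
eef_pos: [493.3, 119.6, 205.4]
eef_rot: [-3.142, -0.0, -3.139]
wrist_force: [0.3, -0.2, 0.2]
finger_gap: 59.8
finger_force: 0.0
[493.27875345 119.62215205 205.4006117 ] [-1.79999826e+02 -6.29139997e-03 -1.79851114e+02] 2.55
[321.48748906 211.46467366]
[321.32058799 190.76130688]
[261.8, 74.6, 126.1, 48.2] 0.89
[324.8, 196.8, 45.2, 60.3] 0.56
```

View pics/w1.png

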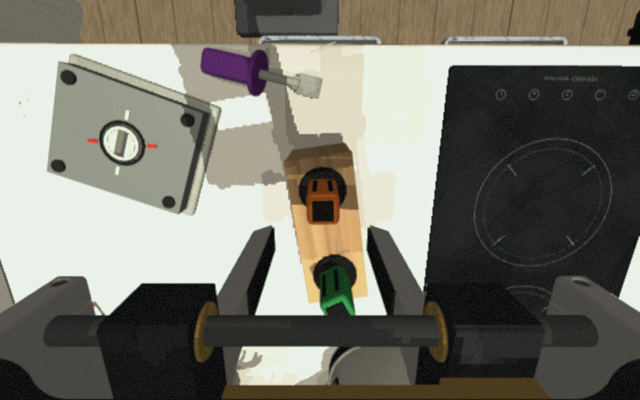

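The wrist view shows the orange handle top at (323,211), within 2 px of where I predicted it. The purple driver at (232,65) looks as if it's lying down, so I'll check that from the side.

Run:
```python
from h import *
a=camera("side");t=camera("top")
im=np.hstack([cv2.resize(a[190:320,270:470],None,fx=2,fy=2),cv2.resize(t[180:310,220:340],(400,433))[:260*433//433]])
im=np.hstack([cv2.resize(a[190:320,270:470],(400,260)),cv2.resize(t[220:350,190:390],(400,260))])
cv2.imwrite("pics/s1.png",im[:,:,::-1])
```

```text
(no output)
```

View pics/s1.png

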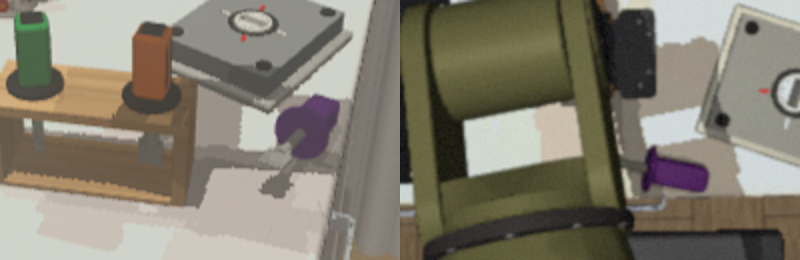

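The purple driver tipped over by itself and is lying near the front edge. The arm was never near it, so I'll stay clear. From the side (+y), the orange blade's wide face is visible, so the blade runs along world x. Descending to grasp now.

```bash
python3 -m jog '[[60,[0,0.02,0.4],0],[60,[0,0,0.4],0],[60,[0,0,0.4],0],[60,[0,0,0.4],0],[60,[0,0,0.3],0],[60,[0,0,0.12],0],[60,[0,0,0],0],[10,[0,0,0],0],[10,[0,0,0],0],[10,[0,0,0],0],[10,[0,0,0],0],[10,[0,0,0],0]]' 50
```

```text
clock: 3.95
eef_pos: [493.3, 120.9, 104.7]
eef_rot: [3.142, 0.0, -3.141]
wrist_force: [1.1, 0.0, 2.3]
finger_gap: 27.6
finger_force: 49.8
```

```bash
python3 -m jog '[[10,[0,0,-0.15],0],[10,[0,0,-0.4],0],[10,[0,0,-0.4],0],[10,[0,0,-0.4],0],[10,[0,0,-0.4],0],[10,[0,0,-0.25],0],[10,[0.082,-0.466,0],0],[10,[0.082,-0.466,0],0],[10,[0.082,-0.466,0],0],[10,[0.082,-0.466,0],0],[10,[0.082,-0.466,0],0],[10,[0.082,-0.466,0],0],[10,[0.082,-0.466,0],0],[10,[0.082,-0.466,0],0],[10,[0.082,-0.466,0],0],[10,[0.082,-0.466,0],0],[10,[0,0,0],0.041],[10,[0,0,0],0.041],[10,[0,0,0],0.041],[10,[0,0,0],0]]'
python3 - <<'E'
from h import *
s=read_state();w=camera("wrist");a=camera("side");t=camera("top")
print(s["eef_pos"],np.degrees(s["eef_rot"]))
im=np.zeros((600,800,3),np.uint8)
im[:320,:512]=cv2.resize(w,(512,320));im[320:600,:350]=cv2.resize(a[130:242,330:470],(350,280));im[320:,360:710]=cv2.resize(t[210:322,320:460],(350,280))
cv2.imwrite("pics/h1.png",im[:,:,::-1])
np.savez("h1.npz",w=w,a=a,t=t)
for n in("screw_turn","flat_driver_grip"):
  for c in("top","side","wrist"):
    for r in regions_of(c,n)[:1]: print(c,n,np.round(r["rect"],1),r["conf"],at_z(c,r["rect"][:2],37,s if c=="wrist" else None))
E
```

```text
clock: 5.95
eef_pos: [452.3, -112.2, 204.4]
eef_rot: [-3.142, -0.0, 2.754]
wrist_force: [-0.4, -0.7, -3.1]
finger_gap: 28.0
finger_force: 49.8
[ 452.34422528 -112.23755254  204.43384048] [-1.79999466e+02 -1.96572992e-02  1.57797365e+02]
top screw_turn [383.7 264.2   5.    9.5] 0.4 [ 456.45004543 -103.68745377   37.        ]
side screw_turn [395.1 200.1  21.2  13.1] 0.55 [ 452.89691997 -111.51954444   37.        ]
wrist screw_turn [323.8 177.3  29.3  36.4] 0.83 [ 451.539585   -108.27318406   37.        ]
top flat_driver_grip [311.3 304.9  59.4  26.5] 0.78 [374.5021067   54.32742169  37.        ]
side flat_driver_grip [420.4 257.   34.4  35.3] 0.94 [371.80869089  66.41515845  37.        ]
wrist flat_driver_grip [436.   62.  136.   44.9] 0.81 [379.73757123  50.30921926  37.        ]
```

View pics/h1.png

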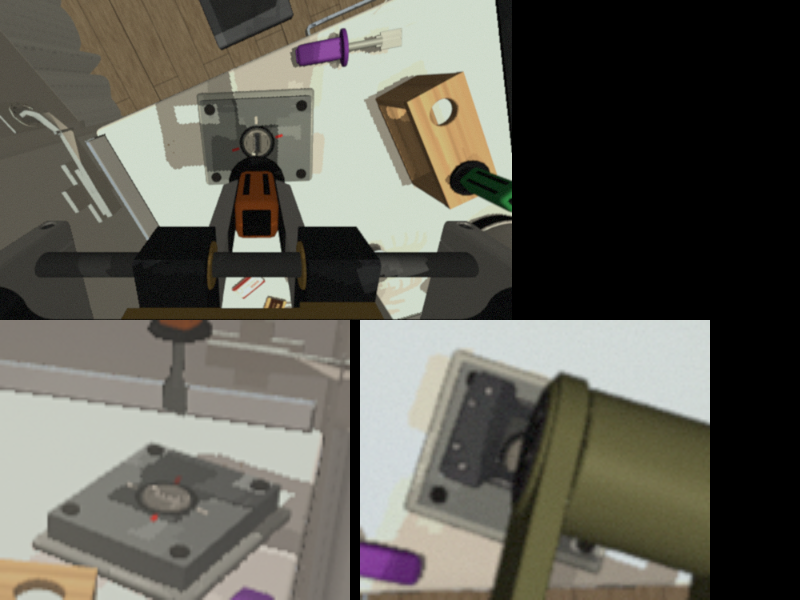

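The hover view shows the blade above the scale (side tip at about (399,167)). The purple driver is at rest lying down. I'll lower until the tip is just above the screw and compare both in the same pictures.

```bash
python3 -m jog '[[10,[0,0,0.4],0],[10,[0,0,0.4],0],[10,[0,0,0.4],0],[10,[0,0,0.1],0],[10,[0,0,0],0]]'
python3 - <<'E'
from h import *
s=read_state();w=camera("wrist");a=camera("side")
P=s["eef_pos"]
for z in(52,37,28):
  for xy in((P[0],P[1]),): print(z,"tip axis",proj("wrist",np.array([*xy,z]),s),proj("side",np.array([*xy,z])))
print(np.degrees(s["eef_rot"]))
im=np.zeros((600,800,3),np.uint8)
im[:,:400]=cv2.resize(w[90:210,280:360],(400,600),interpolation=cv2.INTER_CUBIC);im[:400,400:]=cv2.resize(a[155:225,360:430],(400,400),interpolation=cv2.INTER_CUBIC)
cv2.imwrite("pics/h2.png",im[:,:,::-1])
E
```

```text
clock: 6.9
eef_pos: [452.3, -112.2, 139.3]
eef_rot: [-3.142, -0.001, 2.757]
wrist_force: [0.7, 0.2, -1.1]
finger_gap: 27.8
finger_force: 49.8
52 tip axis [321.06605651 199.35835408] [395.93293832 193.79543635]
37 tip axis [321.04705104 194.78799715] [395.42934062 199.99374542]
28 tip axis [321.03651573 192.25450718] [395.13093329 203.66655988]
[-1.79995589e+02 -5.56473940e-02  1.57937637e+02]
```

View pics/h2.png

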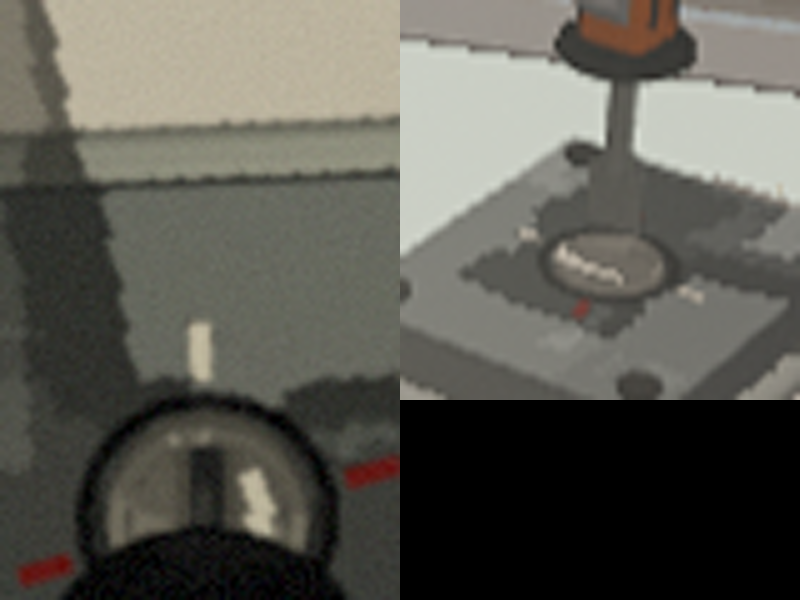

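In the wrist view the slot is vertical at column 321.4, against a predicted driver axis of 321.0. In the side view the blade tip and the screw centre carry the same ~2 px offset. Blade and slot are aligned, so I'll lower it in.

```bash
python3 -m jog '[[10,[0,0,0.14],0],[10,[0,0,0.14],0],[10,[0,0,0.08],0],[10,[0,0,0],0]]'; python3 -m jog '[[10,[0,0,0.04],0],[10,[0,0,0],0],[10,[0,0,0],0]]';python3 -m jog '[[10,[0,0,0.04],0],[10,[0,0,0],0],[10,[0,0,0],0]]'
```

```text
clock: 7.4
eef_pos: [452.2, -112.1, 120.8]
eef_rot: [-3.142, -0.001, 2.756]
wrist_force: [-0.6, 0.0, -0.6]
finger_gap: 27.7
finger_force: 49.8
clock: 7.7
eef_pos: [452.5, -112.2, 119.6]
eef_rot: [3.142, 0.0, 2.756]
wrist_force: [0.1, 0.5, -1.3]
finger_gap: 27.5
finger_force: 49.8
clock: 8.0
eef_pos: [452.6, -112.3, 117.7]
eef_rot: [3.142, 0.001, 2.756]
wrist_force: [0.7, 0.6, 1.6]
finger_gap: 27.9
finger_force: 49.8
```

```bash
python3 -m jog '[[10,[0,0,0.04],0],[10,[0,0,0],0],[10,[0,0,0],0]]' 60;python3 -m jog '[[10,[0,0,0.04],0],[10,[0,0,0],0],[10,[0,0,0],0]]'
```

```text
clock: 8.3
eef_pos: [452.6, -112.3, 115.6]
eef_rot: [3.142, 0.0, 2.756]
wrist_force: [-0.5, -0.4, 3.4]
finger_gap: 27.9
finger_force: 59.8
clock: 8.6
eef_pos: [452.6, -112.3, 113.6]
eef_rot: [3.142, 0.0, 2.756]
wrist_force: [0.6, -0.2, 4.8]
finger_gap: 27.5
finger_force: 59.8
```

```bash
python3 -m jog '[[10,[0,0,0],0.035],[10,[0,0,0],0.035],[10,[0,0,0],0.035],[10,[0,0,0],0.035],[10,[0,0,0],0.035],[10,[0,0,0],0]]'; python3 -c "
from cell import *
s=read_state();print(s['moment'],s['wrist_force'],s['eef_pos'])"; python3 -m jog '[[10,[0,0,0],0.035],[10,[0,0,0],0.035],[10,[0,0,0],0.035],[10,[0,0,0],0.035],[10,[0,0,0],0.035],[10,[0,0,0],0.03],[10,[0,0,0],0.03],[10,[0,0,0],0]]'; python3 -c "
from cell import *
s=read_state();print(s['moment'],s['wrist_force'],s['eef_pos'])"
```

```text
clock: 9.2
eef_pos: [452.7, -112.1, 113.6]
eef_rot: [3.141, 0.0, 2.205]
wrist_force: [2.1, 2.1, 5.6]
finger_gap: 27.9
finger_force: 59.8
[ 0.3527684  -0.42045993 -0.02727009] [2.08496511 2.05359709 5.62866704] [ 452.7191007  -112.11238138  113.62586044]
clock: 10.0
eef_pos: [452.6, -112.2, 113.6]
eef_rot: [3.141, -0.0, 1.469]
wrist_force: [0.8, 0.1, 5.4]
finger_gap: 27.7
finger_force: 59.8
[ 0.18994832 -0.17401965 -0.01341975] [0.79122013 0.07472464 5.35477527] [ 452.57337819 -112.18790506  113.56153738]
```

```bash
for k in 1; do python3 -m jog '[[10,[0,0,0],0.025],[10,[0,0,0],0.025],[10,[0,0,0],0]]'; python3 -c "
from cell import *
s=read_state();print(s['moment'])"; done; python3 -m jog '[[10,[0,0,0],0.012],[10,[0,0,0],0]]'; python3 -c "
from cell import *
s=read_state();print(s['moment'])"; python3 -m jog '[[10,[0,0,0],0.012],[10,[0,0,0],0]]'; python3 -c "
from cell import *
s=read_state();print(s['moment'])"
```

```text
clock: 10.3
eef_pos: [452.5, -112.2, 113.5]
eef_rot: [3.141, -0.0, 1.312]
wrist_force: [0.2, 0.7, 5.3]
finger_gap: 27.5
finger_force: 59.8
[ 0.19402557 -0.06298602  0.00705626]
clock: 10.5
eef_pos: [452.5, -112.2, 113.5]
eef_rot: [3.141, -0.0, 1.276]
wrist_force: [0.6, 1.7, 5.3]
finger_gap: 27.8
finger_force: 59.8
[ 0.17119926 -0.17611306  0.05284823]
clock: 10.7
eef_pos: [452.5, -112.2, 113.5]
eef_rot: [3.142, -0.0, 1.238]
wrist_force: [1.4, 1.0, 5.5]
finger_gap: 27.7
finger_force: 59.8
[ 0.22693806 -0.06694608  0.00746434]
```

Run:
```python
from h import *
s=read_state();w=camera("wrist");a=camera("side")
print(np.degrees(s["eef_rot"]),s["moment"],s["clock"])
im=np.zeros((600,800,3),np.uint8)
im[:,:480]=cv2.resize(w[100:200,280:360],(480,600),interpolation=cv2.INTER_CUBIC);im[:320,480:]=cv2.resize(a[165:235,360:430],(320,320),interpolation=cv2.INTER_CUBIC)
cv2.imwrite("pics/h3.png",im[:,:,::-1])
```

```text
[ 1.79995894e+02 -5.20642372e-03  7.09478985e+01] [ 0.22693806 -0.06694608  0.00746434] 10.7
```

View pics/h3.png

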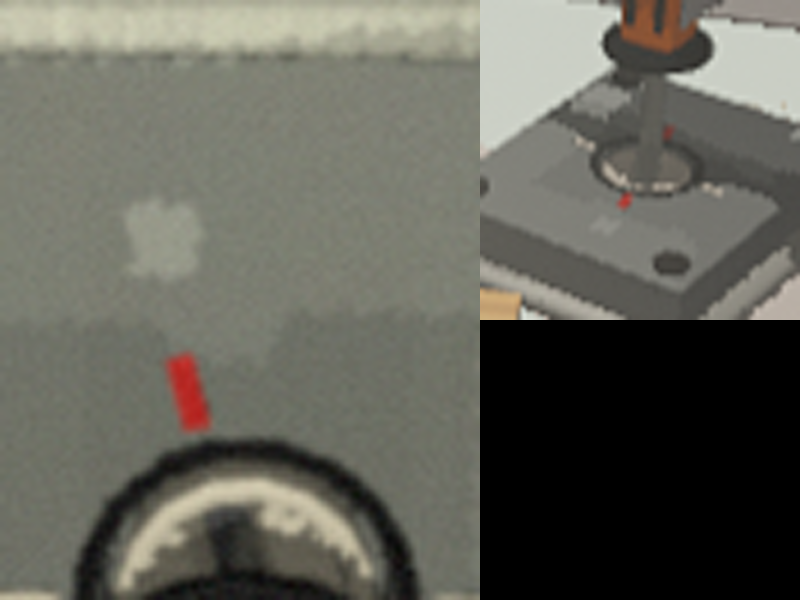

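```bash
cat > m.py <<'E'
from cell import *
import numpy as np
L=[]
for k in range(8): camera("side");s=read_state();L.append(np.r_[s["moment"],s["wrist_force"]])
print(np.round(np.mean(L,0),3),np.round(np.std(L,0)[2],3),np.degrees(s["eef_rot"][2]),s["clock"])
E
python3 m.py; python3 -m jog '[[10,[0,0,0],0.015],[10,[0,0,0],0.015],[10,[0,0,0],0]]'; python3 m.py
```

```text
[ 0.198 -0.086  0.064  0.663  1.104  5.272] 0.024 71.02079922655894 11.2
clock: 11.5
eef_pos: [452.6, -112.2, 113.6]
eef_rot: [3.141, 0.0, 1.144]
wrist_force: [-0.0, 1.1, 5.0]
finger_gap: 27.9
finger_force: 59.9
[ 0.051 -0.158  0.194  0.899  0.083  4.934] 0.024 65.63362930674495 11.9
```

```bash
python3 -m jog '[[10,[0,0,0],0.017],[10,[0,0,0],0],[10,[0,0,0],0]]'; python3 m.py; python3 -m jog '[[10,[0,0,0],-0.03],[10,[0,0,0],-0.03],[10,[0,0,0],-0.03],[10,[0,0,0],0]]'; python3 m.py
```

```text
clock: 12.2
eef_pos: [452.6, -112.2, 113.6]
eef_rot: [3.141, -0.0, 1.092]
wrist_force: [1.3, 0.9, 5.1]
finger_gap: 27.5
finger_force: 59.9
[ 0.215 -0.166  0.352  1.182  1.313  5.086] 0.018 62.586178827336916 12.6
clock: 13.0
eef_pos: [452.4, -112.3, 113.5]
eef_rot: [-3.142, 0.0, 1.378]
wrist_force: [-0.4, 0.7, 5.5]
finger_gap: 27.7
finger_force: 59.8
[-0.046  0.044  0.026  0.252  0.026  5.154] 0.031 78.76131757915977 13.4
```

The moment rose to 0.35 N·m, well above the screw's 0.06, so the screw is at its stop. I've taken the load off the blade; now I'll lift straight up and turn back to the pick-up yaw.

```bash
python3 -m jog '[[10,[0,0,-0.1],0],[10,[0,0,-0.2],0],[10,[0,0,-0.4],0],[10,[0,0,-0.5],0],[10,[0,0,-0.5],0],[10,[0,0,-0.35],0],[10,[0,0,0],-0.0433],[10,[0,0,0],-0.0433],[10,[0,0,0],-0.0433],[10,[0,0,0],-0.0433],[10,[0,0,0],-0.0433],[10,[0,0,0],-0.0433],[10,[0,0,0],-0.0433],[10,[0,0,0],-0.0433],[10,[0,0,0],-0.0433],[10,[0,0,0],-0.0433],[10,[0,0,0],-0.0433],[10,[0,0,0],-0.0433],[10,[0,0,0],-0.0433],[10,[0,0,0],0]]'
```

```text
clock: 15.4
eef_pos: [452.1, -112.1, 216.2]
eef_rot: [3.141, -0.001, -3.141]
wrist_force: [0.2, -0.8, -0.9]
finger_gap: 27.7
finger_force: 59.8
```

```bash
python3 -m jog '[[10,[-0.082,0.466,0],0],[10,[-0.082,0.466,0],0],[10,[-0.082,0.466,0],0],[10,[-0.082,0.466,0],0],[10,[-0.082,0.466,0],0],[10,[-0.082,0.466,0],0],[10,[-0.082,0.466,0],0],[10,[-0.082,0.466,0],0],[10,[-0.082,0.466,0],0],[10,[-0.082,0.466,0],0],[10,[0,0,0],0],[10,[0,0,0],0]]'
python3 - <<'E'
from h import *
s=read_state();w=camera("wrist");a=camera("side");t=camera("top")
print(s["eef_pos"],np.degrees(s["eef_rot"]))
z=s["eef_pos"][2]-89.7
print("tip side pred",proj("side",np.array([*s["eef_pos"][:2],z])),"hole",proj("side",np.array([493.4,120.6,85])))
im=np.zeros((600,800,3),np.uint8)
im[:300,:480]=cv2.resize(w,(480,300));im[300:,:400]=cv2.resize(a[150:240,290:410],(400,300),interpolation=cv2.INTER_CUBIC);im[300:,400:]=cv2.resize(t[230:305,340:440],(400,300),interpolation=cv2.INTER_CUBIC)
im[:300,500:800]=cv2.resize(w[110:170,90:150],(300,300),interpolation=cv2.INTER_CUBIC)
cv2.imwrite("pics/h4.png",im[:,:,::-1])
E
```

```text
clock: 16.6
eef_pos: [493.8, 120.6, 215.9]
eef_rot: [-3.141, -0.001, 3.138]
wrist_force: [0.6, -0.4, -2.1]
finger_gap: 27.5
finger_force: 59.8
[493.76406933 120.62887124 215.90806984] [-1.79982788e+02 -3.67760593e-02  1.79783405e+02]
tip side pred [344.59208328 217.47274192] hole [344.44796341 238.36120919]
```

View pics/h4.png

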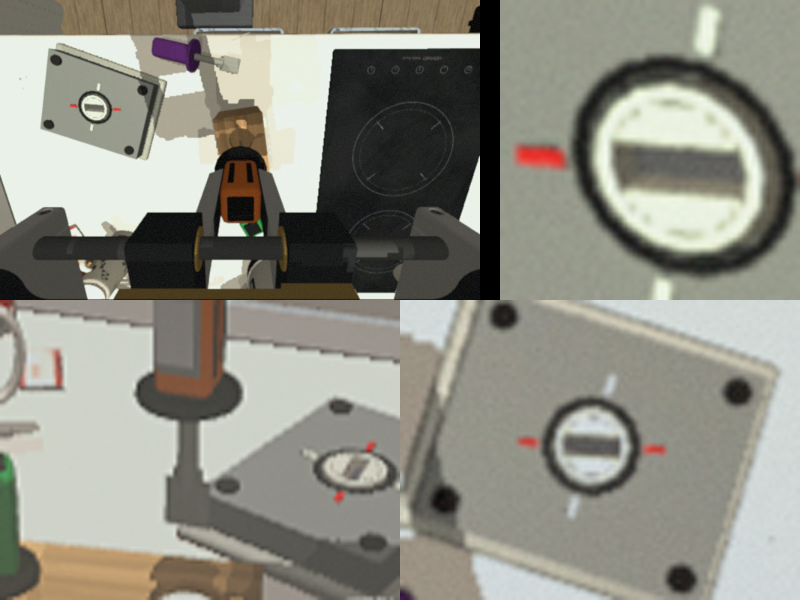

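The slot now lies along the red marks in both the top and wrist views, so it's locked. The tip is over its own hole. Lowering it in.

```bash
python3 -m jog '[[10,[0,0,0.3],0],[10,[0,0,0.3],0],[10,[0,0,0.3],0],[10,[0,0,0.3],0],[10,[0,0,0.3],0],[10,[0,0,0.3],0],[10,[0,0,0.2],0],[10,[0,0,0.14],0],[10,[0,0,0],0]]'; python3 -m jog '[[10,[0,0,0.03],0],[10,[0,0,0.02],0],[10,[0,0,0],0],[10,[0,0,0],0]]'; python3 m.py
```

```text
clock: 17.65
eef_pos: [493.8, 120.4, 108.4]
eef_rot: [-3.141, -0.001, 3.139]
wrist_force: [-0.0, -1.0, -0.1]
finger_gap: 27.8
finger_force: 59.8
clock: 18.05
eef_pos: [494.1, 120.7, 106.7]
eef_rot: [3.142, 0.0, 3.139]
wrist_force: [0.3, -0.6, -1.0]
finger_gap: 27.7
finger_force: 59.8
[ 0.029 -0.002  0.016  0.134 -0.121 -1.453] 0.018 179.86370973867136 18.45
```

```bash
python3 -m jog '[[10,[0,0,0.025],0],[10,[0,0,0],0],[10,[0,0,0],0]]'; python3 m.py;  python3 -m jog '[[10,[0,0,0.02],0],[10,[0,0,0],0]]'; python3 m.py
```

```text
clock: 18.75
eef_pos: [494.0, 120.7, 105.1]
eef_rot: [-3.142, -0.0, 3.139]
wrist_force: [0.8, -0.5, -2.2]
finger_gap: 27.2
finger_force: 59.8
[ 0.002  0.007 -0.01  -0.005 -0.131 -1.161] 0.023 179.86594883536347 19.15
clock: 19.35
eef_pos: [494.1, 120.7, 104.7]
eef_rot: [3.142, 0.0, 3.139]
wrist_force: [-2.7, -0.6, 5.5]
finger_gap: 28.1
finger_force: 59.8
[-0.112  0.562  0.009 -3.215 -0.419  6.091] 0.023 179.86742500687598 19.75
```

Contact is at the original height. Opening the fingers and retreating.

```bash
python3 -m jog '[[60,[0,0,0],0],[60,[0,0,0],0],[60,[0,0,0],0],[60,[0,0,0],0],[60,[0,0,-0.2],0],[60,[0,0,-0.4],0],[60,[0,0,-0.5],0],[60,[0,0,-0.5],0],[60,[0,0,-0.5],0],[60,[0,0,-0.5],0],[60,[0,0,-0.3],0],[60,[0,0,0],0],[60,[0,0,0],0]]'
python3 - <<'E'
from h import *
w=camera("wrist");a=camera("side");t=camera("top")
im=np.zeros((600,800,3),np.uint8)
im[:300,:480]=cv2.resize(w,(480,300));im[300:,:480]=cv2.resize(a[100:300,200:520],(480,300));im[300:550,480:]=cv2.resize(t[180:305,260:420],(320,250))
cv2.imwrite("pics/h5.png",im[:,:,::-1])
E
```

```text
clock: 21.05
eef_pos: [493.9, 120.7, 249.0]
eef_rot: [-3.142, -0.0, 3.139]
wrist_force: [0.3, 0.0, -1.0]
finger_gap: 59.9
finger_force: 0.0
```

View pics/h5.png

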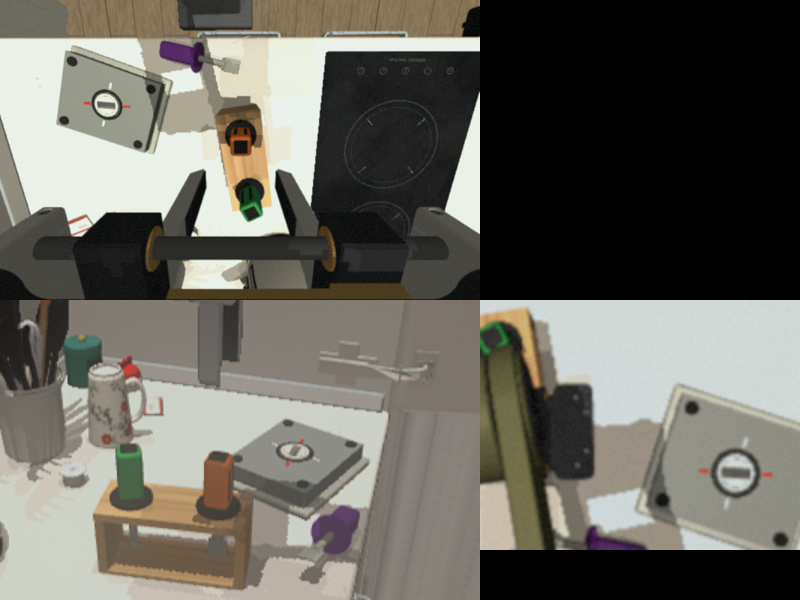

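The orange driver stands upright in its own hole, at (218,485) in the side crop. The slot is along the red marks, and the green driver, mug and milk pot haven't moved.

```bash
python3 -c "
from cell import *
print(sign_off())"
```

```text
the job is handed in; nothing more can be done
None
```

The screw is turned to its stop at the red marks, the orange screwdriver is back upright in its own rack hole, and the job was handed in at about 21 s; the purple look-alike tipped over by itself and lies on the worktop.

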